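Top up the battery charging station from the carton

ROBOT

A 7-joint arm with a two-finger parallel gripper is mounted at the origin on the work surface. World frame = base frame: x ahead of the robot, y to its left, z up, the work surface at z = 0. Lengths are in m, angles in rad, forces in N, time in s.
With the tool pointing down it reaches from about 0.4 to 0.85 m from the base axis. Payload 10.4 kg.
Tool frame: the origin (TCP) lies midway between the tips of the shut fingers; the grasp point (between the pads) lies r.grip_point_offset behind it (r.grip_point_offset is the distance from the TCP to the grasp point, in m); z points along the fingers, y is the line along which they close (so a half turn about z gives the same grasp; the last joint's range is limited). The gripper opens to 87 mm and grips with 3 to 60 N. Pads are 19 mm wide; open, the fingers measure 117 mm over their backs; the gripper's body (75 mm by 190 mm) begins 51 mm behind the grasp point.
Start: joints at [1.264, 0.332, -0.065, 1.46, 0.022, 1.35, -0.088], TCP at [0.175, -0.6, 0.188] pointing down, gripper open.
Joint ranges: [-2.6, 2.6], [-0.5, 2.12], [-1.47, 1.34], [0.16, 2.42], [-1.27, 4.41], [0.06, 2.06], [-2.6, 2.6]. Speed limits (rad/s): [2.22, 2.22, 2.79, 2.79, 3.14, 3.14, 3.14].

INTERFACE

Orientations are given as a unit quaternion [x, y, z, w].
In Python, from bench import r gives the robot as it stands.
- The arm moves only by the tool play_rows, never from a script. Its arguments are lists of equal length, an entry for each row: "claw": the closure, from 0 (fully open) to 1 (shut); "delta_pos": the shift along the tool's x, y, z scaled (see below), a list of three; "delta_rot": the turn, a rotation vector about the tool's x, y, z scaled (see below), a list of three. A call has 1 to 8 rows; each row shifts and turns the commanded pose from where the row before left it, along the tool's axes as they then stand; what a row does not reach is not made up. The controller multiplies each number of a shift by 200 mm and each number of a turn by pi rad. A row lasts 1/10 s, in which the tool goes at most 50 mm and 8.59 degrees, less where a joint would pass 70% of its speed; a pose out of reach is approached as far as the arm can. A call with a number of a shift or a turn outside -1 to 1 is refused whole. A call with a gripper value outside its range is refused whole. The fingers move at their own pace and stop on an object; "squeeze" is the grip in N (left out, the last holds). Time passes only in rows, so rows that do not move let the fingers close. It gives the time, the measured TCP pose, the force, the opening and the grip force at its end, in the units of the state.
- r.read_state(): the state, without advancing time (a new reading comes with each control period).
- r.camera(name): name is "side" or "top" or "wrist"; returns a dict with "pixels" (384x512x3 uint8, red, green, blue), "camera_matrix" (3x3 intrinsics, pixels), "cam_to_world" (4x4, takes a point from camera to world coordinates); the wrist camera has in their place "hand_eye" (4x4, takes a point from camera to tool coordinates, whose origin is the TCP and whose axes are the flange's). Camera axes: x right, y up, looking along -z (the intrinsics and any distortion apply to the point x, -y, -z); pixel columns grow to the right and rows downward; lengths in m; the calibration is good to about 2 mm. The wrist camera is an equidistant fisheye: a pixel r from the principal point sees the ray r / f radians off the axis. A picture is of the moment at which its call begins: read the wrist's pose just before it. There is no depth.
- r.close_job(): hands the job in; it is judged then, once.
The state is a dict: "time": time; "joint_positions": joint angles; "joint_vel": joint speeds; "joint_torque": joint torques, N m; "ee_pos": TCP position; "eef_rot": TCP orientation; "ft_force": force on the tool from outside, world axes, zero at the start; "torque": the same for the moment, N m; "width": finger opening in m; "grip_force": force on a finger pad.
Only numpy, scipy, OpenCV 4.12 (cv2) and the standard library are available. Lean on these libraries where they do the work, as an engineer would, in place of code of your own. Each camera call takes 0.05 s, during which the arm holds its last target. There are 200 camera calls.

TASK

Swing open the carton's flap and put the two spare battery packs from inside into the two empty pockets of the charging station, each pushed or settled fully home along its leaning pocket and let go. Set the packs in, do not drop them, and leave the packs that are already charging and everything else on the bench where they are.

Things in the scene. Friction and masses are not known exactly. Their poses are not given: they have to be found in the camera images.
- spare_a: Spare black battery pack, a block 56 mm (its x) x 30 mm (its y) x 100 mm (its z, length); origin at the centre of its lower end, z along its length to the upper end. About 0.24 kg. Starts upright in the carton, lower end on the carton's floor 5 mm above the table, held loosely by a low cardboard insert 30 mm high; 45 mm free on both broad sides above it.
- spare_b: Spare black battery pack, a block 56 mm (its x) x 30 mm (its y) x 100 mm (its z, length); origin at the centre of its lower end, z along its length to the upper end. About 0.24 kg. Starts upright in the carton, lower end on the carton's floor 5 mm above the table, held loosely by a low cardboard insert 30 mm high; 45 mm free on both broad sides above it.
- charging_a: Already charging, to be left alone: the same black battery pack, a block 56 mm (its x) x 30 mm (its y) x 100 mm (its z, length); origin at the centre of its lower end, z along its length to the upper end. About 0.24 kg. It stands in one of the station's pockets, which one varies.
- charging_b: Already charging, to be left alone: the same black battery pack, a block 56 mm (its x) x 30 mm (its y) x 100 mm (its z, length); origin at the centre of its lower end, z along its length to the upper end. About 0.24 kg. It stands in one of the station's pockets, which one varies.
- pocket_1: Pocket 1 of 4 in the charging station (1 at its -y end, 80 mm apart); empty or occupied. 62 mm (x) by 36 mm (y), 40 mm deep. Origin: centre of its floor, 40 mm above the table; z points out of the mouth along the insertion line, leaning 25 degrees from vertical towards the robot; x up the slope, y along the row. A seated pack stands 60 mm out of the mouth.
- pocket_2: Pocket 2 of 4 in the charging station (1 at its -y end, 80 mm apart); empty or occupied. 62 mm (x) by 36 mm (y), 40 mm deep. Origin: centre of its floor, 40 mm above the table; z points out of the mouth along the insertion line, leaning 25 degrees from vertical towards the robot; x up the slope, y along the row. A seated pack stands 60 mm out of the mouth.
- pocket_3: Pocket 3 of 4 in the charging station (1 at its -y end, 80 mm apart); empty or occupied. 62 mm (x) by 36 mm (y), 40 mm deep. Origin: centre of its floor, 40 mm above the table; z points out of the mouth along the insertion line, leaning 25 degrees from vertical towards the robot; x up the slope, y along the row. A seated pack stands 60 mm out of the mouth.
- pocket_4: Pocket 4 of 4 in the charging station (1 at its -y end, 80 mm apart); empty or occupied. 62 mm (x) by 36 mm (y), 40 mm deep. Origin: centre of its floor, 40 mm above the table; z points out of the mouth along the insertion line, leaning 25 degrees from vertical towards the robot; x up the slope, y along the row. A seated pack stands 60 mm out of the mouth.
- dock: Grey charging station fixed on the table with a row of four pockets along its y, two occupied and two empty at the start. Origin on the table below the middle of the row of pocket floors. Its solid reaches from 60 mm before (-x) to 115 mm behind the origin, 324 mm along y; its highest edge is 95 mm above the table.
- carton: Cardboard carton fixed on the table, outside 190 mm (x) x 140 mm (y) x 120 mm high, walls and floor 5 mm; origin at the centre of its underside. Spares stand 42 mm either side of the centre along x, broad faces to +-y.
- flap (a joint): Angle of the carton's top flap: 0 closed (level), grows as it swings up about its hinge on the carton's +y top edge; about 1.57 is upright, 2.2 the stop. Stiff hinge: it stays where it is left. Starts slightly ajar.
- flap_hinge (a point): Middle of the flap's hinge line, 124 mm above the table; the line runs along the carton's x.
- flap_tongue (a point): Grip point on the flap's tongue, which sticks out past the carton's -y wall in the plane of the flap: 170 mm from the hinge line, 30 mm beyond the wall when closed. Tongue 40 mm wide (along carton x), 8 mm thick, from 142 to 195 mm from the hinge; flap 190 mm wide, 6 mm thick.
- screwdriver: Loose bystander: a screwdriver lying flat. Leave where it is.
- dish: Loose bystander: round steel dish, 100 mm across, 26 mm high. Leave where it is.
- cup: Loose bystander: dark steel cup, 68 mm across, 95 mm high, upright. Leave where it is.
- multimeter: Loose bystander: black multimeter lying on its back, 160 x 78 x 38 mm. Leave where it is.
- calculator: Loose bystander: grey desk calculator, 150 x 100 x 19 mm. Leave where it is.
- wire_stand: Loose bystander: wire reel on a steel stand, 120 x 80 mm, 91 mm high. Leave where it is.
- flux_bottle: Loose bystander: white plastic bottle, 48 mm across, 110 mm high, upright. Leave where it is.

How it is judged:
By the outcome, as a careful person would: the job done as asked, in the order asked, and still so for the second after the job is handed in, with the robot touching nothing.
It also fails if it takes over 70 s, if anything falls off the work surface, if the arm or the gripper's body presses on something with over 40 N, if the wrist force passes 120 N, or if a joint passes its speed limit or range.

## Working session

There is one attempt and no reset: what is moved stays moved. The work goes in short steps, Python scripts to look and compute and a tool call to move; the robot and the scene stay as the last step left them, time stands still between calls to the robot, and variables do not carry over. Pictures are saved under pics/ and viewed, at most 10 in all, crops included, and the job is handed in when it is done.

Besides the shell and the picture viewer there is one more tool, called after "Emit:" by a JSON object that holds its "method" and its "body". play_rows: Moves the arm, as the interface text tells. Shifts and turns lie within -1 to 1; 1 stands for 200 mm of shift or pi rad of turn. Its arguments: {"type":"object","properties":{"claw":{"type":"array"},"delta_pos":{"type":"array"},"delta_rot":{"type":"array"},"squeeze":{"type":"number"}},"required":["claw","delta_pos","delta_rot"]}

```bash
ls; mkdir -p pics
python3 - <<'E'
from bench import r
import cv2,pickle,numpy as np
s=r.read_state();print(s, r.grip_point_offset)
d={}
for n in("side","top","wrist"):
    c=r.camera(n);d[n]=c;cv2.imwrite(f"pics/{n}0.png",c["pixels"][:,:,::-1])
    print(n,c["camera_matrix"].tolist(),np.round(c.get("cam_to_world",c.get("hand_eye")),4).tolist(),[k for k in c])
pickle.dump(d,open("c0.pkl","wb"))
cv2.imwrite("pics/both0.png",np.vstack([cv2.resize(d[n]["pixels"][:,:,::-1],(400,300)) for n in("side","wrist")]))
E
```

```text
pics
{'time': 0.0, 'joint_positions': array([ 1.26442295,  0.33283098, -0.06469251,  1.46100084,  0.02159622,
        1.34988902, -0.0885002 ]), 'joint_vel': array([ 2.52800962e-04,  7.64705917e-04,  1.09489663e-03, -1.18007612e-03,
        4.66755796e-05, -9.91918196e-04,  1.43951313e-03]), 'joint_torque': array([ 2.69269049e-04, -6.23251319e+01,  2.46579439e-02, -3.89898956e+01,
       -6.13827026e-02,  3.97079741e-02,  1.90434193e-04]), 'ee_pos': array([ 0.17484658, -0.5995664 ,  0.18765108]), 'eef_rot': array([ 9.89949706e-01,  1.41418053e-01, -1.34924383e-04, -7.03608249e-04]), 'ft_force': array([-0.08742794, -0.39019236,  0.45546408]), 'torque': array([ 0.03461356, -0.04039371, -0.0179399 ]), 'grip_force': 0.0, 'width': 0.08713566992570528} 0.0187
side [[399.64635679900493, 0.0, 259.62640692553805], [0.0, 399.64635679900493, 190.23573662042213], [0.0, 0.0, 1.0]] [[0.9821, 0.1352, -0.131, 0.3935], [-0.1882, 0.6869, -0.7019, -0.7631], [-0.0049, 0.714, 0.7001, 0.8753], [0.0, 0.0, 0.0, 1.0]] ['pixels', 'camera_matrix', 'cam_to_world']
top [[409.9887476554845, 0.0, 256.40204590969444], [0.0, 409.9887476554845, 187.42318568012053], [0.0, 0.0, 1.0]] [[-0.0778, 0.9741, -0.2121, 0.3002], [-0.997, -0.0765, 0.0145, 0.0267], [-0.0021, 0.2126, 0.9771, 1.2149], [0.0, 0.0, 0.0, 1.0]] ['pixels', 'camera_matrix', 'cam_to_world']
wrist [[297.3186396354542, 0.0, 258.90361346871424], [0.0, 297.3186396354542, 186.55107453609935], [0.0, 0.0, 1.0]] [[-0.0, 0.97, 0.2429, 0.0665], [1.0, -0.0, 0.0003, -0.0004], [0.0003, 0.2429, -0.97, -0.1948], [0.0, 0.0, 0.0, 1.0]] ['pixels', 'camera_matrix', 'hand_eye']
```

View pics/top0.png

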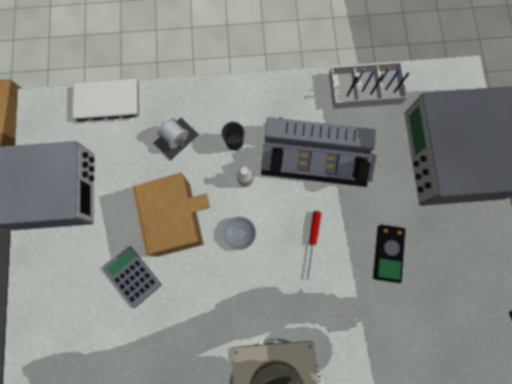

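View pics/side0.png

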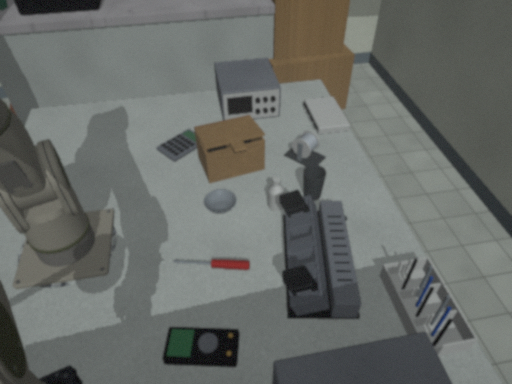

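The top view shows the carton near (170,215) with its tongue at (202,202). The dock is near (318,150), with black packs at (268,155) and (362,168) and empty pockets with gold contacts at (303,158) and (330,162). I'll enlarge these for corner picking.

```bash
cat > h.py <<'E'
import numpy as np, cv2
from scipy.spatial.transform import Rotation as R
def ray(c,u,v):
    K=c["camera_matrix"];T=c["cam_to_world"]
    d=np.array([(u-K[0,2])/K[0,0],-(v-K[1,2])/K[1,1],-1.])
    return T[:3,3],T[:3,:3]@d
def onz(c,u,v,z):
    o,d=ray(c,u,v);return o+d*(z-o[2])/d[2]
def proj(c,P):
    K=c["camera_matrix"];T=c["cam_to_world"]
    p=(np.atleast_2d(P)-T[:3,3])@T[:3,:3]
    return np.c_[K[0,2]-K[0,0]*p[:,0]/p[:,2],K[1,2]+K[1,1]*p[:,1]/p[:,2]]
def tri(c1,p1,c2,p2):
    A=[];b=[]
    for c,p in((c1,p1),(c2,p2)):
        o,d=ray(c,*p);d=d/np.linalg.norm(d);M=np.eye(3)-np.outer(d,d);A.append(M);b.append(M@o)
    return np.linalg.solve(sum(A),sum(b))
E
python3 - <<'E'
import pickle,cv2,numpy as np
from h import *
d=pickle.load(open("c0.pkl","rb"))
def crop(n,x,y,w,h,s): return cv2.resize(d[n]["pixels"][y:y+h,x:x+w,::-1],(w*s,h*s),interpolation=cv2.INTER_CUBIC)
# top carton 125..225 x165..265 ; dock 255..385 x110..195 ; side
a=np.zeros((600,800,3),np.uint8)
def put(im,x,y):a[y:y+im.shape[0],x:x+im.shape[1]]=im
put(crop("top",125,165,90,95,3)[:285],0,0)       # s3 
put(crop("top",255,110,130,85,4)[:340],280,0)
put(crop("side",190,110,80,75,3),0,345)
put(crop("side",275,185,90,140,2)[:260].copy(),280,340)
cv2.imwrite("pics/crops0.png",a)
hsv=cv2.cvtColor(d["top"]["pixels"],cv2.COLOR_RGB2HSV)
m=((hsv[...,0]<22)&(hsv[...,1]>110)&(hsv[...,2]>70)).astype(np.uint8)
m[:,:120]=0;m[:,225:]=0
cs,_=cv2.findContours(m,0,2);c=max(cs,key=cv2.contourArea)
print(cv2.contourArea(c),cv2.approxPolyDP(c,2.5,True)[:,0].tolist())
E
```

```text
4017.0 [[180, 174], [133, 188], [147, 253], [159, 254], [201, 242], [194, 211], [207, 206], [205, 195], [192, 198]]
```

View pics/crops0.png

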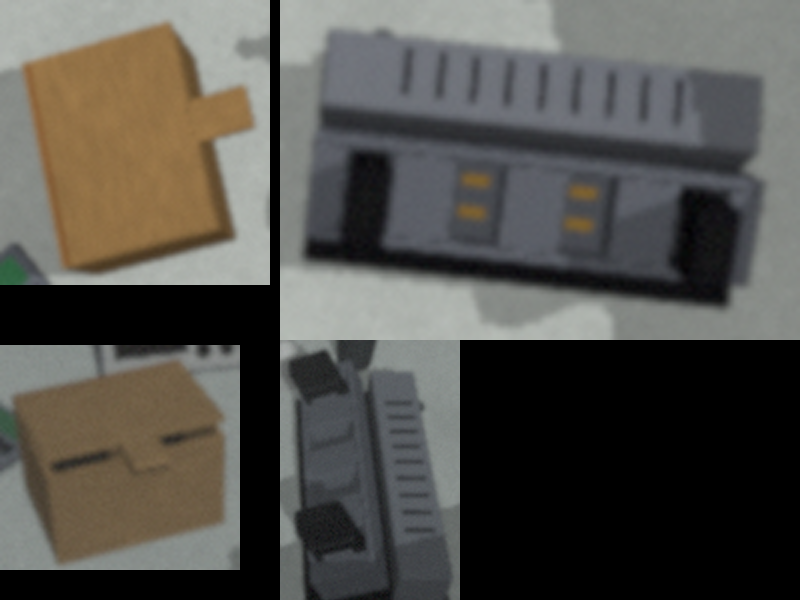

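Crops: the flap hinge corners are at top (146.3,253.7) and (133.3,186.7), and the tongue tip at top (207,194)–(210,207). Contacts sit at (303.5,159.3) for pocket 3 and (330.3,161.3) for pocket 2, and both of those pockets are empty.

Run:
```python
import pickle
from h import *
np.set_printoptions(precision=4,suppress=True)
d=pickle.load(open("c0.pkl","rb"));t,s=d["top"],d["side"]
for n,a,b in [("hn",(146.3,253.7),(194.3,127.3)),("hf",(133.3,186.7),(250,115)),("ff",(181.7,172.7),(264,133.3)),("tipf",(207,194.3),(246,150.3)),("tipn",(209.7,207),(235,151.7))]:
    P=tri(t,a,s,b);print(n,P,proj(t,P)[0]-a,proj(s,P)[0]-b)
print("hinge z.124",onz(t,146.3,253.7,.124),onz(t,133.3,186.7,.124))
hsv=cv2.cvtColor(t["pixels"],cv2.COLOR_RGB2HSV)
m=((hsv[...,0]>10)&(hsv[...,0]<28)&(hsv[...,1]>120)).astype(np.uint8);m[:,:290]=0;m[:,345:]=0;m[:145]=0;m[180:]=0
n,l,st,ce=cv2.connectedComponentsWithStats(m);print(st[1:,4],ce[1:])
for c in ce[1:]: print(onz(t,*c,.04))
for p in [(266.25,118),(375.5,128.75)]:print("back",onz(t,*p,.095))
```

```text
hn [0.3824 0.3134 0.124 ] [-0.0279 -0.2306] [-0.1856  0.0445]
hf [0.5674 0.3448 0.1252] [-0.0748 -0.8216] [-0.6439  0.2116]
ff [0.5889 0.208  0.1467] [-0.0203 -0.2381] [-0.1996  0.0684]
tipf [0.5239 0.1437 0.142 ] [0.0326 0.3107] [ 0.2724 -0.0856]
tipn [0.4896 0.138  0.1462] [-0.0186 -0.166 ] [-0.1464  0.0432]
hinge z.124 [0.3817 0.3133 0.124 ] [0.5653 0.3449 0.124 ]
[10 10 10 11] [[303.5    154.5   ]
 [330.     157.5   ]
 [302.5    162.5   ]
 [329.2727 165.5455]]
[ 0.6445 -0.1386  0.04  ]
[ 0.6291 -0.2164  0.04  ]
[ 0.6201 -0.1332  0.04  ]
[ 0.6046 -0.2113  0.04  ]
back [ 0.7467 -0.0344  0.095 ]
back [ 0.6891 -0.3457  0.095 ]
```

```bash
cat >> h.py <<'E'
import json
from bench import r
CY=np.deg2rad(9.8); DY=np.deg2rad(-11.0); LEAN=np.deg2rad(25)
def down(closeang): # tool pointing down with tool y at world angle
    y=np.array([np.cos(closeang),np.sin(closeang),0]);z=np.array([0,0,-1.]);return np.c_[np.cross(y,z),y,z]
def dockR(DY=DY): # pocket frame axes (columns)
    dx=np.array([np.cos(DY),np.sin(DY),0]);dy=np.array([-np.sin(DY),np.cos(DY),0]);up=np.array([0,0,1.])
    z=np.cos(LEAN)*up-np.sin(LEAN)*dx;return np.c_[np.cross(dy,z),dy,z]
def cur():
    s=r.read_state();return s["ee_pos"],R.from_quat(s["eef_rot"]).as_matrix()
def plan(wps,p=None,M=None,nd=4):
    """wps: list of (pos,Rmat or None,nrows); prints constant-twist rows per leg; returns end pose"""
    if p is None:p,M=cur()
    for tp,tR,n in wps:
        tR=M if tR is None else tR; tp=np.array(tp,float)
        w=R.from_matrix(M.T@tR).as_rotvec()/n; S=R.from_rotvec(w).as_matrix()
        A=np.zeros((3,3));Q=np.eye(3)
        for _ in range(n):A+=Q;Q=Q@S
        v=np.linalg.solve(A,M.T@(tp-p))
        dp=np.round(v/.2,nd);dr=np.round(w/np.pi,nd);mid=[]
        for i in range(n):
            p=p+M@(dp*.2);M=M@R.from_rotvec(dr*np.pi).as_matrix();mid.append(p)
        print(f"{n} rows pos {dp.tolist()} rot {dr.tolist()} step {np.linalg.norm(v)*1e3:.1f}mm {np.rad2deg(np.linalg.norm(w)):.2f}deg mid {np.round(mid[n//2],3)} end {np.round(p,4)} err {np.round((p-tp)*1e3,1)}")
    return p,M
E
python3 - <<'E'
from h import *
D=dockR()
W=np.c_[-D[:,1]*-1,-D[:,1],-D[:,2]]
# x-close: tool y along +pocket x, tool z=-pz, tool x = y cross z
W=np.c_[np.cross(D[:,0],-D[:,2]),D[:,0],-D[:,2]];print(np.round(W,3).tolist())
plan([((.40,-.34,.35),down(np.deg2rad(-40)),8),((.533,-.1575,.239),W,8)])
E
```

```text
[[0.191, 0.89, 0.415], [0.982, -0.173, -0.081], [-0.0, 0.423, -0.906]]
8 rows pos [0.2071, -0.0676, -0.1013] rot [-0.0, -0.0, -0.0234] step 48.1mm 4.22deg mid [ 0.334 -0.453  0.289] end [ 0.4001 -0.3402  0.3501] err [ 0.1 -0.2  0.1]
8 rows pos [0.1384, 0.0077, 0.0754] rot [-0.017, 0.0044, -0.0199] step 31.6mm 4.77deg mid [ 0.489 -0.231  0.279] end [ 0.5329 -0.1575  0.2391] err [-0.1  0.   0.1]
```

Emit:
{"method": "play_rows", "body": {"claw": [0,0,0,0,0,0,0,0], "delta_pos": [[0.207,-0.0676,-0.1013],[0.207,-0.0676,-0.1013],[0.207,-0.0676,-0.1013],[0.207,-0.0676,-0.1013],[0.207,-0.0676,-0.1013],[0.207,-0.0676,-0.1013],[0.207,-0.0676,-0.1013],[0.207,-0.0676,-0.1013]], "delta_rot": [[0,0,-0.0234],[0,0,-0.0234],[0,0,-0.0234],[0,0,-0.0234],[0,0,-0.0234],[0,0,-0.0234],[0,0,-0.0234],[0,0,-0.0234]]}}

```text
time: 0.95
ee_pos: [0.4007, -0.3386, 0.3511]
eef_rot: [0.906, 0.424, -0.0, -0.0]
ft_force: [0.8, -0.1, -0.0]
width: 0.087
grip_force: 0.0
```

Emit:
{"method": "play_rows", "body": {"claw": [0,0,0,0,0,0,0,0], "delta_pos": [[0.138,0.0077,0.0754],[0.138,0.0077,0.0754],[0.138,0.0077,0.0754],[0.138,0.0077,0.0754],[0.138,0.0077,0.0754],[0.138,0.0077,0.0754],[0.138,0.0077,0.0754],[0.138,0.0077,0.0754]], "delta_rot": [[-0.017,0.0044,-0.02],[-0.017,0.0044,-0.02],[-0.017,0.0044,-0.02],[-0.017,0.0044,-0.02],[-0.017,0.0044,-0.02],[-0.017,0.0044,-0.02],[-0.017,0.0044,-0.02],[-0.017,0.0044,-0.02]]}}

```text
time: 1.75
ee_pos: [0.5327, -0.1572, 0.2389]
eef_rot: [0.751, 0.623, 0.138, 0.168]
ft_force: [0.4, 0.1, 0.1]
width: 0.0868
grip_force: 0.0
```

Emit:
{"method": "play_rows", "body": {"claw": [0,0], "delta_pos": [[0,0,0],[0,0,0]], "delta_rot": [[0,0,0],[0,0,0]]}}

```text
time: 1.95
ee_pos: [0.5319, -0.1581, 0.2392]
eef_rot: [0.752, 0.623, 0.137, 0.167]
ft_force: [-1.5, -0.3, 0.6]
width: 0.0869
grip_force: 0.0
```

Run:
```python
from h import *
import pickle
p,M=cur();print(p,M,r.read_state()["joint_positions"])
w=r.camera("wrist");s=r.camera("side")
pickle.dump((p,M,w,s),open("c1.pkl","wb"))
a=np.vstack([cv2.resize(w["pixels"],(800,600))[100:500]])[:,:,::-1]
b=cv2.resize(s["pixels"][150:384,150:400],(214,200))
cv2.imwrite("pics/w1.png",np.vstack([a,np.hstack([b[:,:,::-1],np.zeros((200,586,3),np.uint8)])]))
```

```text
[ 0.53191125 -0.15811966  0.23917963] [[ 0.18710761  0.89066618  0.41437243]
 [ 0.9823386  -0.16909859 -0.08010338]
 [-0.00127557  0.42204198 -0.90657539]] [ 0.78884461 -0.18770699 -0.5008111   1.96723549 -0.15923967  0.90881641
  0.15827222]
```

View pics/w1.png

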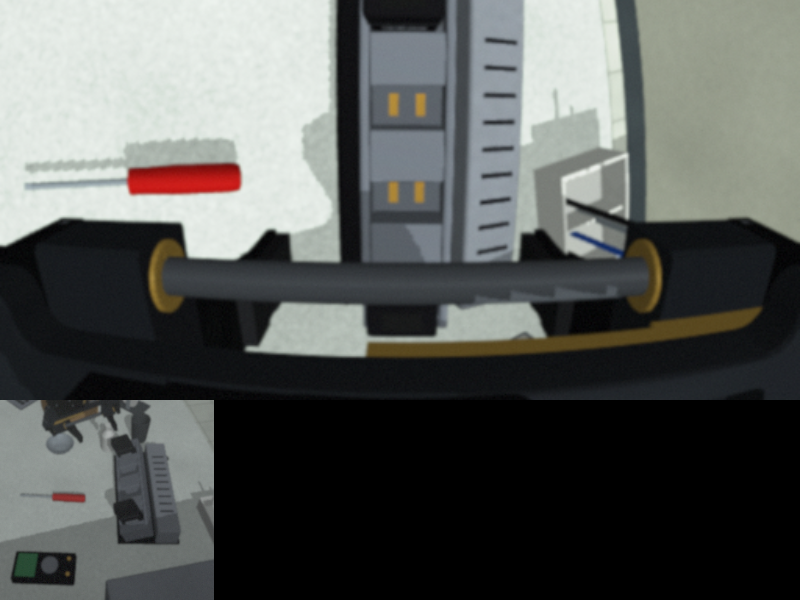

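The wrist view shows pockets 3 (upper, contacts near display (406,104)) and 2 (contacts near (406,191)) both empty. The dock edges run parallel to the image columns, and the gripper's long body lies along the closing axis.

```bash
cat >> h.py <<'E'
def wray(w,p,M,u,v):
    K=w["camera_matrix"];H=w["hand_eye"];x,y=u-K[0,2],v-K[1,2];q=np.hypot(x,y);th=q/K[0,0]
    d=np.array([np.sin(th)*x/q,-np.sin(th)*y/q,-np.cos(th)])
    return p+M@H[:3,3],M@(H[:3,:3]@d)
def wplane(w,p,M,u,v,P0,n):
    o,d=wray(w,p,M,u,v);return o+d*((P0-o)@n)/(d@n)
E
python3 - <<'E'
from h import *
import pickle
np.set_printoptions(precision=4,suppress=True)
p,M,w,s=pickle.load(open("c1.pkl","rb"))
im=w["pixels"];hsv=cv2.cvtColor(im,cv2.COLOR_RGB2HSV)
m=((hsv[...,0]>10)&(hsv[...,0]<30)&(hsv[...,1]>110)&(hsv[...,2]>90)).astype(np.uint8);m[:,:240]=0;m[:,280:]=0;m[205:]=0;m[:100]=0
n,l,st,ce=cv2.connectedComponentsWithStats(m);print(st[1:,4],ce[1:])
D=dockR();O=np.array([.6246,-.175,.04])
C=np.array([wplane(w,p,M,*c,O,D[:,2]) for c in ce[1:] ]);print(C);print("local",(C-O)@D)
# gray profiles: column profile through pocket rows, row profile through x
g=cv2.cvtColor(im,cv2.COLOR_RGB2GRAY)
print("rows@x=240",g[100:222,240]);print("rows@261",g[100:222,261])
print("cols@131",g[131,225:300]);print("cols@160",g[160,225:300])
E
```

```text
[81 82 69 60] [[251.5309 130.4198]
 [268.561  130.5   ]
 [251.3478 186.6957]
 [268.     186.5   ]]
[[ 0.6219 -0.1317  0.0349]
 [ 0.643  -0.1358  0.0449]
 [ 0.6062 -0.2109  0.0348]
 [ 0.6276 -0.2146  0.0449]]
local [[-0.012   0.042  -0.    ]
 [ 0.0116  0.042  -0.    ]
 [-0.0124 -0.0387 -0.    ]
 [ 0.0116 -0.0383 -0.    ]]
rows@x=240 [131 131 128 130 130 130 130 132 128 129 127 129 131 131 130 131 129 122
 111 101  96  97  96  97  98 100 101  96  97  99  95  98  98  96  95  97
  97  95  99  97  96 100  94  84  70  64  75 101 121 128 129 127 130 130
 128 128 131 128 131 128 128 127 126 129 129 128 127 128 124 127 127 127
 128 130 127 130 126 128 132 124 111  97  98  94  96  92  95  95  93  94
  94  94  93  96  93  92  93  92  83  69  60  54  58  59  59  58  73  88
  94  95  94  96  93  94  96  94  94  95  95  97  95  93]
rows@261 [131 129 130 131 130 131 131 129 132 132 131 130 131 128 132 132 128 121
 108  99  98 100  98  99  99  98  98  98  97  99 100  98  95  98  99  98
  97  97  97  97  98  97  93  82  69  60  70  99 120 127 130 130 130 128
 128 127 127 128 129 126 127 126 128 128 1
[... 164 characters left out ...]
  61  70  98
 120 125 117 107 100  97  97  96  97  95  93  95  96  94]
cols@131 [ 17  18  14  21  44  81 112 126 132 126 113  90  75  83  93  98  99  99
  98  97  97  97 101 112 133 139 144 141 138 124 106  99  98  99  99 100
  98  98  98  96 110 130 141 140 140 139 133 115 100  99  96  98  97  96
  97  97  95  81  57  56  84 109 125 128 130 118  88  71  72  71  70  71
  68  74  89]
cols@160 [ 17  18  18  15  34  72 107 122 132 132 124 113 115 122 125 128 127 129
 127 128 129 127 127 127 128 128 127 127 127 127 127 128 128 126 128 128
 127 126 129 126 128 130 129 128 130 129 127 129 126 128 127 129 129 128
 129 131 129 129 122 102 104 115 126 131 123  97  74  69  69  72  69  73
  70  84 106]
```

Run:
```python
from h import *
import pickle
np.set_printoptions(precision=4,suppress=True)
p,M,w,s=pickle.load(open("c1.pkl","rb"))
D=dockR();O=np.array([.6246,-.175,.04])
for u,v,h in [(261,117.8,.04),(261,147,.04),(261,179.2,.04),(261,208.2,.04),(236.2,131,.04),(284.2,131,.04),(261,143.3,0),(261,199.5,0),(282,131,0),(237.5,131,0)]:
    print(u,v,h,(wplane(w,p,M,u,v,O+h*D[:,2],D[:,2])-O)@D)
```

```text
261 117.8 0.04 [0.0008 0.0603 0.04  ]
261 147 0.04 [0.0009 0.0232 0.04  ]
261 179.2 0.04 [ 0.0011 -0.0186  0.04  ]
261 208.2 0.04 [ 0.0013 -0.0581  0.04  ]
236.2 131 0.04 [-0.0304  0.0436  0.04  ]
284.2 131 0.04 [0.0301 0.0438 0.04  ]
261 143.3 0 [ 0.0012  0.0239 -0.    ]
261 199.5 0 [ 0.0016 -0.0579 -0.    ]
282 131 0 [ 0.0304  0.0415 -0.    ]
237.5 131 0 [-0.0316  0.0412 -0.    ]
```

Run:
```python
from h import *
T=down(CY)
g=np.array([.5026,.165])
plan([((*g,.26),T,8),((*g,.123),T,4)])
```

```text
8 rows pos [0.2027, -0.0209, -0.0211] rot [0.0172, 0.0032, -0.0141] step 41.0mm 4.05deg mid [0.526 0.045 0.251] end [0.5027 0.1651 0.2602] err [0.1 0.1 0.2]
4 rows pos [-0.0002, -0.0001, 0.1715] rot [-0.0, -0.0001, -0.0] step 34.3mm 0.01deg mid [0.503 0.165 0.157] end [0.5026 0.1649 0.123 ] err [ 0.  -0.1 -0. ]
```

Emit:
{"method": "play_rows", "body": {"claw": [0,0,0,0,0,0,0,0], "delta_pos": [[0.2027,-0.021,-0.021],[0.2027,-0.021,-0.021],[0.2027,-0.021,-0.021],[0.2027,-0.021,-0.021],[0.2027,-0.021,-0.021],[0.2027,-0.021,-0.021],[0.2027,-0.021,-0.021],[0.2027,-0.021,-0.021]], "delta_rot": [[0.0172,0.0032,-0.0141],[0.0172,0.0032,-0.0141],[0.0172,0.0032,-0.0141],[0.0172,0.0032,-0.0141],[0.0172,0.0032,-0.0141],[0.0172,0.0032,-0.0141],[0.0172,0.0032,-0.0141],[0.0172,0.0032,-0.0141]]}}

```text
time: 2.85
ee_pos: [0.5027, 0.166, 0.2601]
eef_rot: [0.644, 0.765, -0.0, -0.001]
ft_force: [1.3, 0.6, -0.0]
width: 0.0869
grip_force: 0.0
```

Emit:
{"method": "play_rows", "body": {"claw": [0,0,0,0,0], "delta_pos": [[0,0,0.1715],[0,0,0.1715],[0,0,0.1715],[0,0,0.1715],[0,0,0]], "delta_rot": [[0,0,0],[0,0,0],[0,0,0],[0,0,0],[0,0,0]]}}

```text
time: 3.35
ee_pos: [0.5002, 0.164, 0.1186]
eef_rot: [0.645, 0.765, -0.002, -0.003]
ft_force: [-1.2, -0.6, 0.7]
width: 0.0871
grip_force: 0.0
```

Emit:
{"method": "play_rows", "body": {"claw": [1,1,1,1,1,1], "delta_pos": [[0,0,0],[0,0,0],[0,0,0],[0,0,0],[0,0,0],[0,0,0]], "delta_rot": [[0,0,0],[0,0,0],[0,0,0],[0,0,0],[0,0,0],[0,0,0]], "squeeze": 15}}

```text
time: 3.95
ee_pos: [0.502, 0.1661, 0.1224]
eef_rot: [0.644, 0.765, 0.0, -0.0]
ft_force: [0.2, -0.6, -0.4]
width: 0.047
grip_force: 0.0
```

Run:
```python
from h import *
p,M=cur();print(p,M,r.read_state()["joint_positions"])
# arc about the hinge, tool stays down
cx=np.array([np.cos(CY),np.sin(CY),0]);cy=np.array([-np.sin(CY),np.cos(CY),0]);z=np.array([0,0,1.])
g=p-np.array([0,0,.0187]);g=p+np.array([0,0,.0187])
H=np.array([.4738,.329,.124]);print("dist",(g-H)@cx,(g-H)@cy,(g-H)@z)
th=.105;L=np.hypot((g-H)@cy,(g-H)@z);print(L,np.arctan2((g-H)@z,-(g-H)@cy))
th=np.arctan2((g-H)@z,-(g-H)@cy);H=g-L*(-np.cos(th)*cy+np.sin(th)*z)
a=np.linspace(th,2.1,17)[1:];pts=[H+L*(-np.cos(t)*cy+np.sin(t)*z) for t in a]
P=np.vstack([g,pts]);print(np.round(np.diff(P,axis=0)@M/.2,3).tolist())
w=r.camera("side");cv2.imwrite("pics/s2.png",cv2.resize(w["pixels"][60:260,130:380,::-1],(500,400)))
```

```text
[0.50201937 0.16611163 0.12241232] [[-1.71437582e-01  9.85194976e-01 -1.18936484e-04]
 [ 9.85194714e-01  1.71437623e-01  7.19463390e-04]
 [ 7.29201906e-04  6.16746843e-06 -9.99999734e-01]] [ 0.38174864  0.28746901 -0.90269422  1.76417303  0.23983663  1.20580875
 -0.41519752]
dist 8.244484569004326e-05 -0.16531469147341266 0.017112318976408136
0.1661980104504863 0.10314624133375207
[[0.017, 0.0, -0.102], [0.03, 0.0, -0.099], [0.042, 0.0, -0.095], [0.053, 0.0, -0.089], [0.064, 0.0, -0.082], [0.074, 0.0, -0.073], [0.082, 0.0, -0.063], [0.089, 0.0, -0.052], [0.095, 0.0, -0.041], [0.1, 0.0, -0.029], [0.102, 0.0, -0.016], [0.104, 0.0, -0.003], [0.103, 0.0, 0.01], [0.101, 0.0, 0.022], [0.098, 0.0, 0.035], [0.093, 0.0, 0.047]]
```

View pics/s2.png

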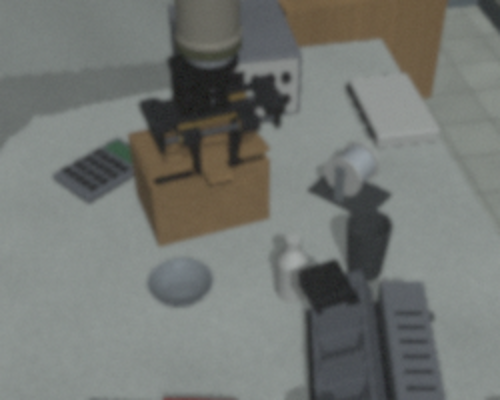

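The fingers straddle the tongue at (215,165) and are centred on it, so I'll finish closing and swing the flap along its arc.

Emit:
{"method": "play_rows", "body": {"claw": [1,1,1], "delta_pos": [[0,0,0],[0,0,0],[0,0,0]], "delta_rot": [[0,0,0],[0,0,0],[0,0,0]], "squeeze": 15}}

```text
time: 4.3
ee_pos: [0.5019, 0.1661, 0.1221]
eef_rot: [0.644, 0.765, 0.0, -0.0]
ft_force: [0.4, -0.3, -0.1]
width: 0.019
grip_force: 0.0
```

Emit:
{"method": "play_rows", "body": {"claw": [1,1,1,1,1,1,1,1], "delta_pos": [[0.017,0,-0.102],[0.03,0,-0.099],[0.042,0,-0.095],[0.053,0,-0.089],[0.064,0,-0.082],[0.074,0,-0.073],[0.082,0,-0.063],[0.089,0,-0.052]], "delta_rot": [[0,0,0],[0,0,0],[0,0,0],[0,0,0],[0,0,0],[0,0,0],[0,0,0],[0,0,0]]}}

```text
time: 5.1
ee_pos: [0.4866, 0.2553, 0.254]
eef_rot: [0.644, 0.765, 0.0, -0.0]
ft_force: [0.4, -0.4, -0.0]
width: 0.0004
grip_force: 0.0
```

Emit:
{"method": "play_rows", "body": {"claw": [1,1,1,1,1,1,1,1], "delta_pos": [[0.095,0,-0.041],[0.1,0,-0.029],[0.102,0,-0.016],[0.104,0,-0.003],[0.103,0,0.01],[0.101,0,0.022],[0.098,0,0.035],[0,0,0]], "delta_rot": [[0,0,0],[0,0,0],[0,0,0],[0,0,0],[0,0,0],[0,0,0],[0,0,0],[0,0,0]]}}

```text
time: 5.9
ee_pos: [0.4605, 0.3956, 0.2566]
eef_rot: [0.642, 0.767, -0.0, -0.001]
ft_force: [-0.7, -0.0, -0.1]
width: 0.0001
grip_force: 0.0
```

Run:
```python
from h import *
p,M=cur();print(p,M,r.read_state()["joint_positions"],r.read_state()["width"])
w=r.camera("side");cv2.imwrite("pics/s3.png",cv2.resize(w["pixels"][30:230,130:380,::-1],(500,400)))
```

```text
[0.46046421 0.3956321  0.2565537 ] [[-0.17528949  0.98451298 -0.00278919]
 [ 0.9845157   0.17529305  0.00108445]
 [ 0.00155658 -0.00255591 -0.99999552]] [-0.07252761  0.4198182  -0.97201891  1.36205308  0.34067508  1.53583014
 -0.83799754] 0.000120196903660618
```

View pics/s3.png

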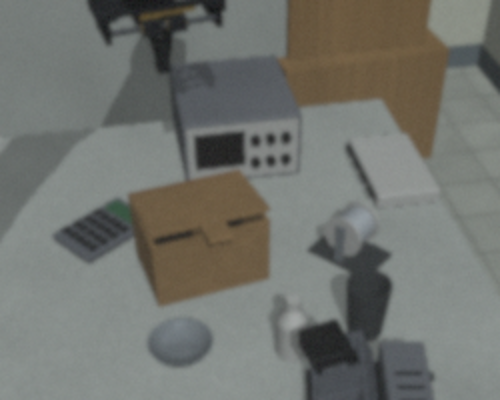

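The fingers closed on nothing and the flap is still shut, so I'll check the geometry against the earlier side picture.

```bash
python3 - <<'E'
from h import *
import pickle
np.set_printoptions(precision=1,suppress=True)
d=pickle.load(open("c0.pkl","rb"));s=d["side"];t=d["top"]
cx=np.array([np.cos(CY),np.sin(CY),0]);cy=np.array([-np.sin(CY),np.cos(CY),0]);z=np.array([0,0,1.])
f=lambda P:2*(proj(s,P)-[130,60])
T=np.array([.502,.1661,.1224])
print("tcp",f(T),"tips at +-23",f(T+.023*cx),f(T-.023*cx))
H=np.array([.4738,.329,.124])
for a in (0,.05,.1,.15,.2):
    q=[H+rr*(-np.cos(a)*cy+np.sin(a)*z)+x*cx for rr in(.142,.195) for x in(-.02,.02)]
    print(a,"side s2",f(q).tolist(),"top",proj(t,q).tolist())
E
python3 - <<'E'
import cv2,pickle,numpy as np
d=pickle.load(open("c0.pkl","rb"))
a=cv2.imread("pics/s2.png")[100:220,120:290]
a=cv2.resize(a,None,fx=4.5,fy=2.45*1.8,interpolation=2)[:529,:765]
cv2.imwrite("pics/s2c.png",a)
E
```

```text
tcp [[216.  183.2]] tips at +-23 [[230.5 179.8]] [[201.3 186.7]]
0 side s2 [[198.38541540636334, 176.295595832262], [223.54833408579339, 170.39137685949208], [209.33133499772237, 197.46215893897198], [235.1599533479527, 191.20130275285248]] top [[193.11475259165894, 213.7242262447995], [189.94482039050683, 199.53457664879025], [212.34176483646547, 208.91381657623714], [209.03661187770672, 194.79395067681435]]
0.05 side s2 [[198.07402343750846, 172.49700922072475], [223.34051463789467, 166.60035466037687], [208.9527787065856, 192.19967168954685], [234.93152631613748, 185.94789717637644]] top [[192.64313343594705, 213.34187129883261], [189.45677493548877, 199.06573819068547], [211.86166278645163, 208.34688252036852], [208.53152965180206, 194.1091794906054]]
0.1 side s2 [[197.68930930518997, 168.54001913211528], [223.05554989140836, 162.65352054740072], [208.46614628343457, 186.69000533511297], [234.589969377773, 180.45136521116245]] top [[192.0359596341072, 212.98829965997697], [188.83398731993123, 198.62436315367813], [211.19484392425085, 207.81631880103026], [207.84070389969656, 193.45843889462972]]
0.15 side s2 [[197.23163775262213, 164.43528450169487], [222.69345113222062, 158.5615248659588], [207.87132794835048, 180.9480137916574], [234.1346042931504, 174.72657269822582]] top [[191.29216603465167, 212.66496602680604], [188.0754672740821, 198.2121002046657], [210.33805545032334, 207.32445237523206], [206.96100654036488, 192.8442945696585]]
0.2 side s2 [[196.701667020294, 160.19426798171656], [222.25453109851946, 154.33580783498041], [207.16870278700583, 174.99004432645575], [233.5652486105405, 168.78985296526815]] top [[190.41104053104584, 212.37329417182315], [187.18057755949548, 197.83057749770714], [209.28847047199247, 206.87361261088094], [205.889738298271, 192.2693332882332]]
```

View pics/s2c.png

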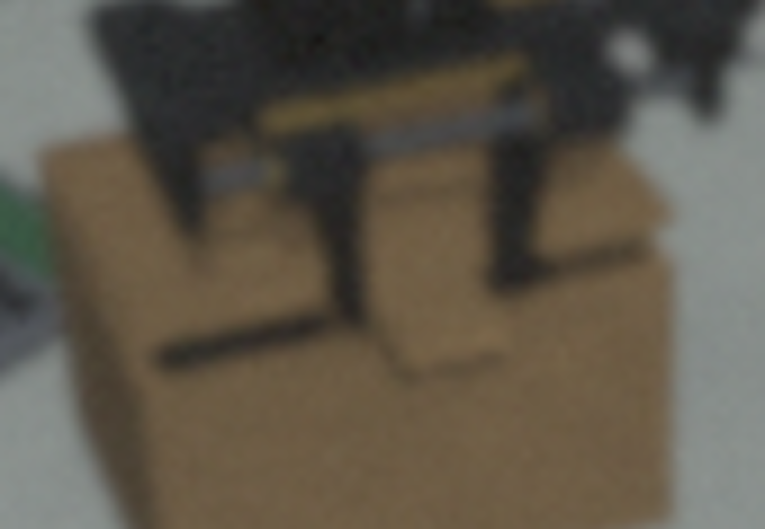

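Run:
```python
from h import *
import pickle
np.set_printoptions(precision=4,suppress=True)
s=pickle.load(open("c0.pkl","rb"))["side"]
p,M=cur();print(r.read_state()["time"],p)
print(proj(s,p),proj(s,p+[0,0,.02]))
im=r.camera("side")["pixels"]
g=cv2.cvtColor(im,cv2.COLOR_RGB2GRAY)
print(g[40:76,200:225:2])
```

```text
5.95 [0.4614 0.3943 0.2571]
[[212.4386  74.6283]] [[211.8741  68.7208]]
[[ 58  62  49  46  45  40  55  52  37  38  35  37  70]
 [ 50  42  42  42  37  39  59  54  35  43  38  40  72]
 [ 59  41  37  37  40  43  63  55  44  39  38  41  79]
 [ 67  51  39  38  39  43  56  50  35  31  40  41  91]
 [ 68  55  39  38  36  41  40  44  41  40  50  62  98]
 [ 72  52  35  37  36  35  29  39  46  65  81  86 104]
 [ 79  51  39  38  40  39  30  24  57  87 102 109 117]
 [ 86  50  46  37  35  40  30  33  66 105 114 117 118]
 [ 88  66  55  38  31  41  35  31  66 103 111 117 118]
 [ 89  79  66  35  30  40  31  30  62  90 103 112 117]
 [ 86  84  74  39  31  31  37  32  59  84  90 105 116]
 [ 87  85  78  45  32  31  33  30  63  81  85 100 117]
 [ 88  89  78  46  26  34  31  36  65  81  86  98 116]
 [ 88  87  84  58  33  36  35  32  69  85  87  93 116]
 [ 85  83  84  59  27  35  33  37  70  83  85  93 115]
 [ 87  85  86  70  26  32  40  36  72  87  85  94 115]
 [ 91  87  83  74  40  27  34  35  74  85  87  95 112]
 [ 85  85  82  77  41  35  35  43  76  84  84  95 115]
 [ 89  83  87  80  46  32  35  43  75 
[... 252 characters left out ...]
88  62  38  38  37  67  76  77  79  78]
 [ 89  88  88  85  69  34  43  41  63  72  75  77  74]
 [ 88  91  90  86  79  48  44  47  64  72  74  80  78]
 [ 92  88  87  87  83  60  61  55  65  71  72  80  82]
 [ 89  85  90  86  86  73  78  71  68  69  76  79  79]
 [ 87  88  88  90  90  84  86  72  68  72  76  80  76]
 [ 90  89  88  90  88  88  87  74  63  71  71  72  73]
 [ 89  87  89  87  91  90  87  74  66  68  70  71  78]
 [ 90  90  90  86  88  87  91  75  64  70  70  71  83]
 [ 87  87  88  88  89  89  87  77  65  73  71  74  83]
 [ 91  89  91  89  90  87  89  78  62  68  73  73  77]
 [ 91  88  89  88  90  89  88  82  62  68  71  74  76]
 [ 92  89  88  87  89  90  86  84  58  70  71  75  84]]
```

The shut fingertip shows at row 66 of the side view, but the reported TCP projects to row 74.6. So the real tips sit about 28 mm behind the reported TCP along the tool axis, and the fingers passed just above the tongue. I'll go back down with that correction.

Run:
```python
from h import *
T=down(CY)
g=np.array([.5028,.1635])
plan([((*g,.26),T,6),((*g,.0955),T,5)])
```

```text
6 rows pos [-0.1945, 0.0005, -0.0021] rot [-0.0001, -0.0, 0.0001] step 38.9mm 0.02deg mid [0.489 0.24  0.259] end [0.5028 0.1636 0.2599] err [ 0.   0.1 -0.1]
5 rows pos [-0.0001, -0.0001, 0.1644] rot [0.0001, -0.0, 0.0] step 32.9mm 0.01deg mid [0.503 0.164 0.161] end [0.5028 0.1636 0.0955] err [-0.   0.1 -0. ]
```

Emit:
{"method": "play_rows", "body": {"claw": [0,0,0,0,0,0,0], "delta_pos": [[-0.1945,0,-0.002],[-0.1945,0,-0.002],[-0.1945,0,-0.002],[-0.1945,0,-0.002],[-0.1945,0,-0.002],[-0.1945,0,-0.002],[0,0,0]], "delta_rot": [[0,0,0],[0,0,0],[0,0,0],[0,0,0],[0,0,0],[0,0,0],[0,0,0]]}}

```text
time: 6.7
ee_pos: [0.5045, 0.1559, 0.2601]
eef_rot: [0.648, 0.762, -0.001, 0.001]
ft_force: [0.6, -0.5, 0.2]
width: 0.0486
grip_force: 0.0
```

Emit:
{"method": "play_rows", "body": {"claw": [0,0,0,0,0,0,0], "delta_pos": [[0,0,0.1644],[0,0,0.1644],[0,0,0.1644],[0,0,0.1644],[0,0,0.08],[0,0,0.0844],[0,0,0]], "delta_rot": [[0,0,0],[0,0,0],[0,0,0],[0,0,0],[0,0,0],[0,0,0],[0,0,0]]}}

```text
time: 7.4
ee_pos: [0.5016, 0.1628, 0.0944]
eef_rot: [0.644, 0.765, -0.001, -0.001]
ft_force: [0.2, -0.7, 0.3]
width: 0.0868
grip_force: 0.0
```

Emit:
{"method": "play_rows", "body": {"claw": [1,1,1,1,1,1,1,1], "delta_pos": [[0,0,0],[0,0,0],[0,0,0],[0,0,0],[0,0,0],[0,0,0],[0,0,0],[0,0,0]], "delta_rot": [[0,0,0],[0,0,0],[0,0,0],[0,0,0],[0,0,0],[0,0,0],[0,0,0],[0,0,0]], "squeeze": 15}}

```text
time: 8.2
ee_pos: [0.5043, 0.164, 0.0963]
eef_rot: [0.644, 0.765, 0.002, 0.001]
ft_force: [7.5, 1.2, -1.1]
width: 0.0398
grip_force: 15.0
```

Emit:
{"method": "play_rows", "body": {"claw": [1,1,1,1,1,1,1,1], "delta_pos": [[0.017,0,-0.103],[0.03,0,-0.1],[0.042,0,-0.096],[0.054,0,-0.09],[0.065,0,-0.083],[0.075,0,-0.074],[0.083,0,-0.064],[0.09,0,-0.053]], "delta_rot": [[0,0,0],[0,0,0],[0,0,0],[0,0,0],[0,0,0],[0,0,0],[0,0,0],[0,0,0]]}}

```text
time: 9.0
ee_pos: [0.4882, 0.2533, 0.2292]
eef_rot: [0.644, 0.765, 0.001, 0.001]
ft_force: [6.6, 1.4, -5.6]
width: 0.04
grip_force: 15.0
```

Emit:
{"method": "play_rows", "body": {"claw": [1,1,1,1,1,1,1,1], "delta_pos": [[0.096,0,-0.041],[0.101,0,-0.029],[0.103,0,-0.016],[0.105,0,-0.003],[0.104,0,0.01],[0.102,0,0.022],[0.099,0,0.035],[0.07,0,0.033]], "delta_rot": [[0,0,0],[0,0,0],[0,0,0],[0,0,0],[0,0,0],[0,0,0],[0,0,0],[0,0,0]]}}

```text
time: 9.8
ee_pos: [0.4605, 0.4087, 0.2268]
eef_rot: [0.644, 0.765, 0.001, -0.0]
ft_force: [3.4, 1.0, 3.2]
width: 0.0401
grip_force: 15.0
```

Emit:
{"method": "play_rows", "body": {"claw": [0,0,0,0,0], "delta_pos": [[0,0,0],[0,0,0],[0,0,0],[0,0,0],[0,0,0]], "delta_rot": [[0,0,0],[0,0,0],[0,0,0],[0,0,0],[0,0,0]]}}

```text
time: 10.3
ee_pos: [0.4602, 0.4066, 0.2262]
eef_rot: [0.644, 0.765, 0.0, -0.0]
ft_force: [-0.1, 0.4, -0.2]
width: 0.0718
grip_force: 0.0
```

Emit:
{"method": "play_rows", "body": {"claw": [0,0,0,0], "delta_pos": [[0,0,-0.1],[0,0,-0.2],[0,0,-0.2],[0,0,0]], "delta_rot": [[0,0,0],[0,0,0],[0,0,0],[0,0,0]]}}

```text
time: 10.7
ee_pos: [0.4607, 0.4084, 0.3317]
eef_rot: [0.644, 0.765, 0.004, -0.0]
ft_force: [0.1, 1.1, 0.6]
width: 0.0867
grip_force: 0.0
```

Run:
```python
from h import *
T=down(CY)
cx=np.array([np.cos(CY),np.sin(CY),0]);cy=np.array([-np.sin(CY),np.cos(CY),0])
C=np.array([.4738,.329,0])-.07*cy;print(C)
# look pose: camera above the carton centre: cam offset .0665 tool x(+carton y)
plan([((C-.03*cy)+[0,0,.24],T,6)])
```

```text
[0.48571466 0.26002145 0.        ]
6 rows pos [-0.1506, -0.0008, 0.076] rot [0.0003, -0.0003, 0.0] step 33.7mm 0.07deg mid [0.481 0.29  0.27 ] end [0.4909 0.2305 0.24  ] err [ 0.1 -0.  -0. ]
```

Emit:
{"method": "play_rows", "body": {"claw": [0,0,0,0,0,0,0,0], "delta_pos": [[-0.1506,0,0.076],[-0.1506,0,0.076],[-0.1506,0,0.076],[-0.1506,0,0.076],[-0.1506,0,0.076],[-0.1506,0,0.076],[0,0,0],[0,0,0]], "delta_rot": [[0,0,0],[0,0,0],[0,0,0],[0,0,0],[0,0,0],[0,0,0],[0,0,0],[0,0,0]]}}

```text
time: 11.5
ee_pos: [0.4911, 0.2282, 0.2347]
eef_rot: [0.644, 0.765, -0.0, -0.0]
ft_force: [-1.3, 0.6, -0.5]
width: 0.087
grip_force: 0.0
```

Run:
```python
from h import *
import pickle
p,M=cur();print(p,M)
w=r.camera("wrist");pickle.dump((p,M,w),open("c2.pkl","wb"))
cv2.imwrite("pics/w2.png",cv2.resize(w["pixels"][:,:,::-1],(800,600),interpolation=2))
```

```text
[0.49106816 0.22818752 0.23467931] [[-1.69576467e-01  9.85516748e-01 -7.49080118e-04]
 [ 9.85516905e-01  1.69576783e-01  3.80780077e-04]
 [ 5.02291740e-04 -6.73659780e-04 -9.99999647e-01]]
```

View pics/w2.png

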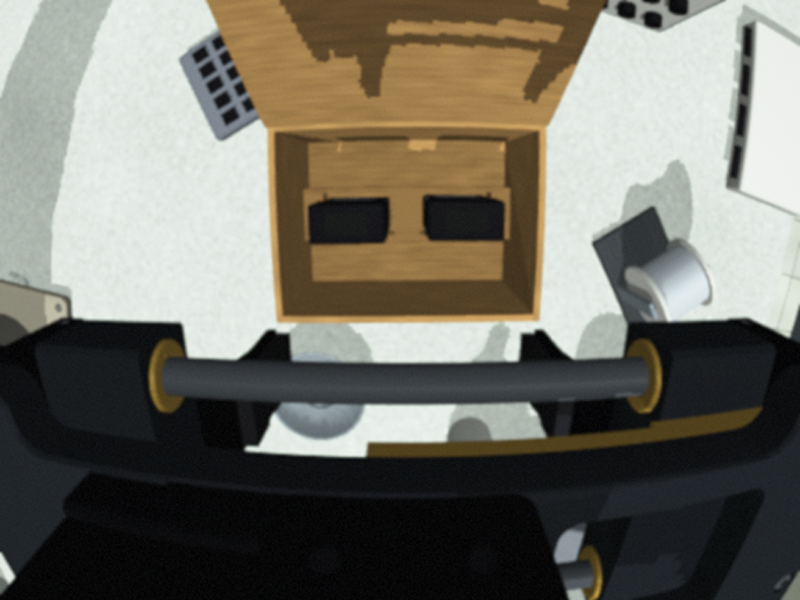

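The flap stands wide open, and the two packs show at (348,220) and (464,218). The rim corners are (278,320), (540,320), (268,128) and (547,126).

Run:
```python
from h import *
import pickle
np.set_printoptions(precision=4,suppress=True)
p,M,w=pickle.load(open("c2.pkl","rb"))
cx=np.array([np.cos(CY),np.sin(CY),0]);cy=np.array([-np.sin(CY),np.cos(CY),0]);F=np.c_[cx,cy,[0,0,1]]
C=np.array([.4857,.2600,0])
n=np.array([0,0,1.])
def loc(u,v,z):return (wplane(w,p,M,u,v,np.array([0,0,z]),n)-C)@F
for q in [(278,320),(540,320),(268,128),(547,126)]: print("rim",q,loc(q[0]*.64,q[1]*.64,.12))
g=cv2.cvtColor(w["pixels"],cv2.COLOR_RGB2GRAY)
m=(g<45).astype(np.uint8);m[:120]=0;m[165:]=0;m[:,:185]=0;m[:,335:]=0
cs,_=cv2.findContours(m,0,2)
for c in sorted(cs,key=cv2.contourArea)[-2:]:
    print(cv2.contourArea(c),cv2.boundingRect(c),cv2.minAreaRect(c)); x,y,W,H=cv2.boundingRect(c)
    for u,v in((x-.5,y+H-.5),(x+W-.5,y+H-.5),(x-.5,y-.5),(x+W-.5,y-.5)):print(loc(u,v,.105))
print(g[140,190:260]);print(g[140,262:332])
print(g[120:165,222],g[120:165,297])
```

```text
rim (278, 320) [-0.0904 -0.0642  0.12  ]
rim (540, 320) [ 0.0977 -0.0644  0.12  ]
rim (268, 128) [-0.0919  0.0707  0.12  ]
rim (547, 126) [0.0968 0.0722 0.12  ]
1298.0 (198, 127, 51, 29) ((223.0, 141.0), (28.0, 50.0), 90.0)
[-0.0682 -0.0112  0.105 ]
[-0.0112 -0.0117  0.105 ]
[-0.0672  0.0212  0.105 ]
[-0.011   0.0202  0.105 ]
1303.5 (271, 125, 51, 29) ((295.9999694824219, 139.0), (49.99999237060547, 27.999996185302734), -0.0)
[ 0.013  -0.0095  0.105 ]
[ 0.0701 -0.009   0.105 ]
[0.0129 0.0224 0.105 ]
[0.0692 0.0234 0.105 ]
[ 68  68  70  72  88 111 104  64  28  21  21  22  20  24  22  24  21  22
  27  27  25  27  27  26  26  26  26  27  26  25  23  25  25  26  25  26
  25  28  27  27  28  26  28  26  27  22  26  23  25  22  23  26  24  24
  23  19  15  14  35  69  99 117 120 122 123 122 124 122 125 122]
[123 122 125 122 123 125 123 110  77  35  11  13  15  20  22  24  23  23
  24  24  24  24  23  27  29  23  26  26  26  27  26  26  26  26  24  24
  25  27  25  26  23  27  26  27  27  27  27  26  26  28  26  23  25  24
  25  23  23  23  25  27  56  93 115 110  86  65  54  58  60  62]
[110 110 112 121 121 111  81  54  27  15  11  18  21  24  23  26  24  24
  26  29  25  27  25  27  24  23  24  27  25  26  23  20  21  21  23  46
  84 115 124 125 125 124 122 119 121] [119 119 122 121 101  69  35  16  14  20  23  26  23  22  23  27  26  25
  25  29  24  27  27  27  26  25  29  27  22  24  21  22  21  41  82 108
 125 126 124 122 122 121 118 121 125]
```

```bash
cat >> h.py <<'E'
cx=np.array([np.cos(CY),np.sin(CY),0]);cy=np.array([-np.sin(CY),np.cos(CY),0]);CC=np.array([.4857,.2600,0])
def car(x,y,z):return CC+x*cx+y*cy+[0,0,z]
E
python3 - <<'E'
from h import *
plan([(car(.0417,.006,.12),down(CY),5),(car(.0417,.006,.038),down(CY),4)])
E
```

```text
5 rows pos [0.0368, 0.0418, 0.1152] rot [0.0, -0.0001, 0.0001] step 25.6mm 0.02deg mid [0.512 0.256 0.166] end [0.5258 0.2729 0.12  ] err [-0.  -0.1 -0. ]
4 rows pos [0.0001, 0.0, 0.1025] rot [0.0, 0.0, -0.0] step 20.5mm 0.01deg mid [0.526 0.273 0.058] end [0.5258 0.273  0.038 ] err [-0. -0. -0.]
```

Emit:
{"method": "play_rows", "body": {"claw": [0.28,0.28,0.28,0.28,0.28,0.28,0.28,0.28], "delta_pos": [[0.0368,0.0418,0.1152],[0.0368,0.0418,0.1152],[0.0368,0.0418,0.1152],[0.0368,0.0418,0.1152],[0.0368,0.0418,0.1152],[0,0,0],[0,0,0],[0,0,0]], "delta_rot": [[0,0,0],[0,0,0],[0,0,0],[0,0,0],[0,0,0],[0,0,0],[0,0,0],[0,0,0]]}}

```text
time: 12.35
ee_pos: [0.5261, 0.2733, 0.1212]
eef_rot: [0.643, 0.766, 0.001, -0.0]
ft_force: [0.5, 0.2, 0.4]
width: 0.0624
grip_force: 0.0
```

Run:
```python
from h import *
import pickle
np.set_printoptions(precision=4,suppress=True)
p,M=cur();print((p-CC)@np.c_[cx,cy,[0,0,1]])
w=r.camera("wrist");s=r.camera("side")
a=cv2.resize(w["pixels"],(800,600),interpolation=2)[120:480,150:650]
b=cv2.resize(s["pixels"][75:195,165:265],(300,360),interpolation=2)
cv2.imwrite("pics/w3.png",np.hstack([a,b])[:,:,::-1])
```

```text
[0.042  0.0062 0.1212]
```

View pics/w3.png

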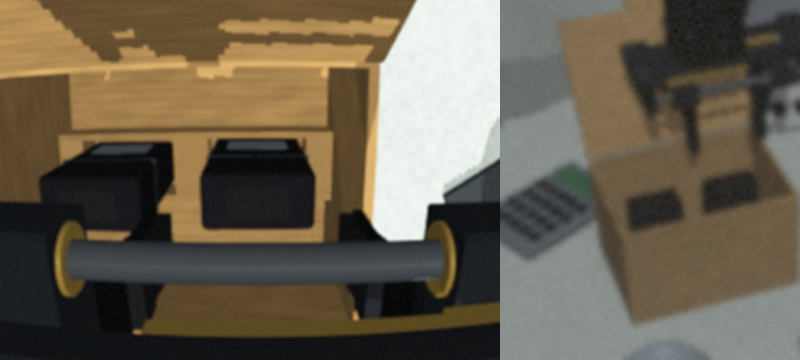

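The right pack (crop x 203–314) sits centred between the fingers (inner edges about 165 and 345), so I'll descend.

Emit:
{"method": "play_rows", "body": {"claw": [0.28,0.28,0.28,0.28,0.28], "delta_pos": [[0,0,0.1],[0,0,0.05],[0,0,0.05],[0,0,0.05],[0,0,0]], "delta_rot": [[0,0,0],[0,0,0],[0,0,0],[0,0,0],[0,0,0]]}}

```text
time: 12.95
ee_pos: [0.5252, 0.272, 0.0683]
eef_rot: [0.644, 0.765, -0.001, -0.001]
ft_force: [-0.7, 0.4, -0.0]
width: 0.0627
grip_force: 0.0
```

Emit:
{"method": "play_rows", "body": {"claw": [0.28,0.28,0.28,0.28], "delta_pos": [[0,0,0.05],[0,0,0.05],[0,0,0.05],[0,0,0]], "delta_rot": [[0,0,0],[0,0,0],[0,0,0],[0,0,0]]}}

```text
time: 13.35
ee_pos: [0.5249, 0.2719, 0.0378]
eef_rot: [0.644, 0.765, -0.001, -0.001]
ft_force: [-0.3, -0.5, 0.6]
width: 0.0627
grip_force: 0.0
```

Emit:
{"method": "play_rows", "body": {"claw": [1,1,1,1], "delta_pos": [[0,0,0],[0,0,0],[0,0,0],[0,0,0]], "delta_rot": [[0,0,0],[0,0,0],[0,0,0],[0,0,0]], "squeeze": 35}}

```text
time: 13.75
ee_pos: [0.5261, 0.2727, 0.0399]
eef_rot: [0.644, 0.765, 0.0, -0.0]
ft_force: [2.1, 0.5, 0.8]
width: 0.0555
grip_force: 34.9
```

```bash
cat >> h.py <<'E'
D=dockR();DO=np.array([.6246,-.175,.04]);WD=np.c_[np.cross(D[:,0],-D[:,2]),D[:,0],-D[:,2]]
def poc(y,h,x=0):return DO+y*D[:,1]+h*D[:,2]+x*D[:,0]
E
python3 - <<'E'
from h import *
p,M=cur()
T=down(CY)
plan([(p+[0,0,.03],None,2),((.526,.2727,.26),T,5),(poc(.0418,.18),WD,12)])
E
```

```text
2 rows pos [0.0001, 0.0, -0.075] rot [0.0, 0.0, 0.0] step 15.0mm 0.00deg mid [0.526 0.273 0.07 ] end [0.5261 0.2727 0.0699] err [-0.  0.  0.]
5 rows pos [0.0002, -0.0, -0.1901] rot [0.0, -0.0001, 0.0001] step 38.0mm 0.02deg mid [0.526 0.273 0.184] end [0.526  0.2728 0.26  ] err [-0.   0.1  0. ]
12 rows pos [-0.1637, 0.0073, 0.0281] rot [-0.0114, -0.0021, 0.0095] step 33.3mm 2.70deg mid [0.559 0.045 0.225] end [ 0.5576 -0.1194  0.2033] err [-0.3  0.   0.1]
```

Emit:
{"method": "play_rows", "body": {"claw": [1,1,1,1,1,1,1,1], "delta_pos": [[0,0,-0.075],[0,0,-0.075],[0,0,-0.19],[0,0,-0.19],[0,0,-0.19],[0,0,-0.19],[0,0,-0.19],[0,0,0]], "delta_rot": [[0,0,0],[0,0,0],[0,0,0],[0,0,0],[0,0,0],[0,0,0],[0,0,0],[0,0,0]]}}

```text
time: 14.55
ee_pos: [0.527, 0.2743, 0.2664]
eef_rot: [0.643, 0.766, 0.004, 0.001]
ft_force: [0.2, 1.2, -1.9]
width: 0.0561
grip_force: 34.9
```

Emit:
{"method": "play_rows", "body": {"claw": [1,1,1,1,1,1], "delta_pos": [[-0.1637,0.0073,0.028],[-0.1637,0.0073,0.028],[-0.1637,0.0073,0.028],[-0.1637,0.0073,0.028],[-0.1637,0.0073,0.028],[-0.1637,0.0073,0.028]], "delta_rot": [[-0.0114,-0.0021,0.0095],[-0.0114,-0.0021,0.0095],[-0.0114,-0.0021,0.0095],[-0.0114,-0.0021,0.0095],[-0.0114,-0.0021,0.0095],[-0.0114,-0.0021,0.0095]]}}

```text
time: 15.15
ee_pos: [0.5561, 0.0766, 0.2291]
eef_rot: [0.706, 0.7, 0.07, 0.084]
ft_force: [0.8, 0.5, -2.0]
width: 0.0559
grip_force: 34.9
```

Emit:
{"method": "play_rows", "body": {"claw": [1,1,1,1,1,1,1,1], "delta_pos": [[-0.1637,0.0073,0.028],[-0.1637,0.0073,0.028],[-0.1637,0.0073,0.028],[-0.1637,0.0073,0.028],[-0.1637,0.0073,0.028],[-0.1637,0.0073,0.028],[0,0,0],[0,0,0]], "delta_rot": [[-0.0114,-0.0021,0.0095],[-0.0114,-0.0021,0.0095],[-0.0114,-0.0021,0.0095],[-0.0114,-0.0021,0.0095],[-0.0114,-0.0021,0.0095],[-0.0114,-0.0021,0.0095],[0,0,0],[0,0,0]]}}

```text
time: 15.95
ee_pos: [0.5574, -0.1197, 0.2025]
eef_rot: [0.754, 0.621, 0.137, 0.166]
ft_force: [0.5, 0.3, -3.0]
width: 0.0557
grip_force: 34.9
```

Run:
```python
from h import *
np.set_printoptions(precision=4,suppress=True)
p,M=cur();print((p-DO)@D, R.from_matrix(WD.T@M).as_rotvec())
plan([(poc(.0418,.100),WD,4)])
# pack in wrist image: rows of dark band & pocket visibility numbers
w=r.camera("wrist");cv2.imwrite("pics/w4.png",w["pixels"][:,:,::-1])
```

```text
[-0.0007  0.0415  0.1796] [0.0033 0.0002 0.0004]
4 rows pos [0.0004, 0.0011, 0.0995] rot [-0.0003, -0.0, -0.0] step 19.9mm 0.05deg mid [ 0.583 -0.124  0.149] end [ 0.5911 -0.1259  0.1306] err [ 0. -0.  0.]
```

Emit:
{"method": "play_rows", "body": {"claw": [1,1,1,1,1,1], "delta_pos": [[0.0004,0.0011,0.0995],[0.0004,0.0011,0.0995],[0.0004,0.0011,0.0995],[0.0004,0.0011,0.0995],[0,0,0],[0,0,0]], "delta_rot": [[-0.0003,0,0],[-0.0003,0,0],[-0.0003,0,0],[-0.0003,0,0],[0,0,0],[0,0,0]]}}

```text
time: 16.6
ee_pos: [0.5921, -0.1245, 0.1311]
eef_rot: [0.753, 0.622, 0.139, 0.167]
ft_force: [0.2, -0.2, -1.8]
width: 0.0555
grip_force: 34.9
```

Emit:
{"method": "play_rows", "body": {"claw": [1,1,1,1,1,1], "delta_pos": [[0,0,0.04],[0,0,0.03],[0,0,0.03],[0,0,0.03],[0,0,0.02],[0,0,0]], "delta_rot": [[0,0,0],[0,0,0],[0,0,0],[0,0,0],[0,0,0],[0,0,0]]}}

```text
time: 17.2
ee_pos: [0.6042, -0.1282, 0.1028]
eef_rot: [0.753, 0.621, 0.138, 0.167]
ft_force: [0.2, 0.6, -2.5]
width: 0.0559
grip_force: 34.9
```

Run:
```python
from h import *
np.set_printoptions(precision=4,suppress=True)
p,M=cur();s=r.read_state();print((p-DO)@D, R.from_matrix(WD.T@M).as_rotvec(),s["ft_force"]@D,s["torque"]@D)
```

```text
[0.0003 0.0421 0.0691] [-0.0003  0.0011  0.    ] [-1.0198  0.6537 -2.3146] [0.0227 0.6717 0.0063]
```

Emit:
{"method": "play_rows", "body": {"claw": [1,1,1,1,1,1], "delta_pos": [[0,0,0.03],[0,0,0.03],[0,0,0.03],[0,0,0.03],[0,0,0.02],[0,0,0]], "delta_rot": [[0,0,0],[0,0,0],[0,0,0],[0,0,0],[0,0,0],[0,0,0]]}}

```text
time: 17.8
ee_pos: [0.6158, -0.1304, 0.0774]
eef_rot: [0.753, 0.621, 0.138, 0.167]
ft_force: [-0.3, -0.4, -2.4]
width: 0.056
grip_force: 34.9
```

Emit:
{"method": "play_rows", "body": {"claw": [1,1,1], "delta_pos": [[0,0,0.015],[0,0,0.01],[0,0,0]], "delta_rot": [[0,0,0],[0,0,0],[0,0,0]]}}

```text
time: 18.1
ee_pos: [0.6181, -0.131, 0.0735]
eef_rot: [0.753, 0.621, 0.138, 0.167]
ft_force: [0.6, -0.0, -3.1]
width: 0.0558
grip_force: 34.9
```

Run:
```python
from h import *
np.set_printoptions(precision=4,suppress=True)
p,M=cur();s=r.read_state();print((p-DO)@D, R.from_matrix(WD.T@M).as_rotvec(),s["ft_force"]@D,s["torque"]@D)
```

```text
[0.0007 0.042  0.0366] [-0.0012  0.0007 -0.    ] [-0.7336  0.0904 -3.0812] [0.0176 0.6522 0.0042]
```

Emit:
{"method": "play_rows", "body": {"claw": [1,1,1], "delta_pos": [[0,0,0.01],[0,0,0.008],[0,0,0]], "delta_rot": [[0,0,0],[0,0,0],[0,0,0]]}}

```text
time: 18.4
ee_pos: [0.6203, -0.1315, 0.0718]
eef_rot: [0.753, 0.621, 0.138, 0.168]
ft_force: [-6.4, 0.6, 10.2]
width: 0.0558
grip_force: 35.0
```

Emit:
{"method": "play_rows", "body": {"claw": [1,1], "delta_pos": [[0,0,0.008],[0,0,0]], "delta_rot": [[0,0,0],[0,0,0]]}}

```text
time: 18.6
ee_pos: [0.6208, -0.1316, 0.0714]
eef_rot: [0.753, 0.621, 0.138, 0.169]
ft_force: [-23.9, 3.5, 29.2]
width: 0.0557
grip_force: 35.0
```

Emit:
{"method": "play_rows", "body": {"claw": [1,0.15,0.15,0.15,0.15], "delta_pos": [[0,0,-0.012],[0,0,0],[0,0,0],[0,0,0],[0,0,0]], "delta_rot": [[0,0,0],[0,0,0],[0,0,0],[0,0,0],[0,0,0]]}}

```text
time: 19.1
ee_pos: [0.6194, -0.1312, 0.0711]
eef_rot: [0.753, 0.621, 0.138, 0.167]
ft_force: [-0.3, 0.2, -0.3]
width: 0.0725
grip_force: 0.0
```

Run:
```python
from h import *
np.set_printoptions(precision=4,suppress=True)
p,M=cur();s=r.read_state();print(s["width"],(p-DO)@D,s["ft_force"]@D)
h=(p-DO)@D
plan([(poc(h[1],.24,h[0]),None,5),(car(-.0362,.004,.22),down(CY),12),(car(-.0362,.004,.12),down(CY),3)])
```

```text
0.07248882809465886 [0.0009 0.042  0.0338] [-0.3875  0.1083 -0.1241]
5 rows pos [0.0002, 0.0003, -0.2062] rot [0.0, 0.0, 0.0] step 41.2mm 0.00deg mid [ 0.568 -0.121  0.183] end [ 0.5339 -0.1146  0.2579] err [-0.  0.  0.]
12 rows pos [0.1554, -0.0418, 0.0042] rot [0.0115, 0.0021, -0.0095] step 32.2mm 2.71deg mid [0.503 0.106 0.231] end [0.4492 0.2577 0.2201] err [-0.1 -0.1  0.1]
3 rows pos [0.0, 0.0002, 0.1669] rot [-0.0, -0.0, 0.0001] step 33.4mm 0.02deg mid [0.449 0.258 0.153] end [0.4493 0.2578 0.12  ] err [-0. -0. -0.]
```

Emit:
{"method": "play_rows", "body": {"claw": [0.15,0.15,0.15,0.15,0.15,0.15], "delta_pos": [[0,0,-0.1],[0,0,-0.186],[0,0,-0.186],[0,0,-0.186],[0,0,-0.186],[0,0,-0.186]], "delta_rot": [[0,0,0],[0,0,0],[0,0,0],[0,0,0],[0,0,0],[0,0,0]]}}

```text
time: 19.7
ee_pos: [0.5329, -0.1143, 0.2592]
eef_rot: [0.753, 0.621, 0.139, 0.168]
ft_force: [0.2, -0.5, -0.4]
width: 0.0742
grip_force: 0.0
```

Emit:
{"method": "play_rows", "body": {"claw": [0.24,0.24,0.24,0.24,0.24,0.24,0.24,0.24], "delta_pos": [[0.1554,-0.0418,0.004],[0.1554,-0.0418,0.004],[0.1554,-0.0418,0.004],[0.1554,-0.0418,0.004],[0.1554,-0.0418,0.004],[0.1554,-0.0418,0.004],[0.1554,-0.0418,0.004],[0.1554,-0.0418,0.004]], "delta_rot": [[0.0115,0.0021,-0.0095],[0.0115,0.0021,-0.0095],[0.0115,0.0021,-0.0095],[0.0115,0.0021,-0.0095],[0.0115,0.0021,-0.0095],[0.0115,0.0021,-0.0095],[0.0115,0.0021,-0.0095],[0.0115,0.0021,-0.0095]]}}

```text
time: 20.5
ee_pos: [0.4934, 0.1383, 0.2281]
eef_rot: [0.686, 0.724, 0.046, 0.056]
ft_force: [0.9, 0.3, -0.0]
width: 0.0665
grip_force: 0.0
```

Emit:
{"method": "play_rows", "body": {"claw": [0.24,0.24,0.24,0.24,0.24,0.24], "delta_pos": [[0.1554,-0.0418,0.004],[0.1554,-0.0418,0.004],[0.1554,-0.0418,0.004],[0.1554,-0.0418,0.004],[0,0,0],[0,0,0]], "delta_rot": [[0.0115,0.0021,-0.0095],[0.0115,0.0021,-0.0095],[0.0115,0.0021,-0.0095],[0.0115,0.0021,-0.0095],[0,0,0],[0,0,0]]}}

```text
time: 21.1
ee_pos: [0.4486, 0.2582, 0.2201]
eef_rot: [0.643, 0.766, -0.0, -0.001]
ft_force: [-0.2, -0.3, 0.4]
width: 0.0659
grip_force: 0.0
```

Run:
```python
from h import *
np.set_printoptions(precision=4,suppress=True)
p,M=cur();F=np.c_[cx,cy,[0,0,1]];print((p-CC)@F,R.from_matrix(down(CY).T@M).as_rotvec())
w=r.camera("wrist");g=cv2.cvtColor(w["pixels"],cv2.COLOR_RGB2GRAY)
loc=lambda u,v,z:(wplane(w,p,M,u,v,np.array([0,0,z]),np.array([0,0,1.]))-CC)@F
m=(g<45).astype(np.uint8);m[:100]=0;m[185:]=0;m[:,:150]=0;m[:,400:]=0
for c in cv2.findContours(m,0,2)[0]:
    if cv2.contourArea(c)>300:
        x,y,W,H=b=cv2.boundingRect(c);print(b,cv2.contourArea(c),loc(x-.5,y+H-.5,.105),loc(x+W-.5,y+H-.5,.105))
plan([(car(-.0362,.004,.12),down(CY),3)])
```

```text
[-0.0368  0.0045  0.2201] [ 0.0009  0.0009 -0.0026]
(230, 154, 50, 31) 1303.5 [-0.0681 -0.0043  0.105 ] [-0.0143 -0.0042  0.105 ]
3 rows pos [0.0009, 0.0007, 0.1669] rot [-0.0001, -0.0, 0.0001] step 33.4mm 0.02deg mid [0.449 0.258 0.153] end [0.4494 0.2578 0.12  ] err [ 0.  0. -0.]
```

Emit:
{"method": "play_rows", "body": {"claw": [0.24,0.24,0.24,0.24,0.24], "delta_pos": [[0.001,0.0005,0.167],[0.001,0.0005,0.167],[0.001,0.0005,0.167],[0,0,0],[0,0,0]], "delta_rot": [[0,0,0.0004],[0,0,0.0004],[0,0,0],[0,0,0],[0,0,0]]}}

```text
time: 21.65
ee_pos: [0.4494, 0.2575, 0.121]
eef_rot: [0.645, 0.764, -0.0, -0.0]
ft_force: [0.3, 0.5, 1.1]
width: 0.0663
grip_force: 0.0
```

Emit:
{"method": "play_rows", "body": {"claw": [0.24,0.24,0.24,0.24,0.24], "delta_pos": [[0,0,0.08],[0,0,0.05],[0,0,0.05],[0,0,0.04],[0,0,0.03]], "delta_rot": [[0,0,0],[0,0,0],[0,0,0],[0,0,0],[0,0,0]]}}

```text
time: 22.15
ee_pos: [0.4487, 0.2582, 0.0694]
eef_rot: [0.645, 0.765, -0.0, -0.0]
ft_force: [-0.9, 0.6, 0.1]
width: 0.0663
grip_force: 0.4
```

Run:
```python
from h import *
np.set_printoptions(precision=4,suppress=True)
p,M=cur();F=np.c_[cx,cy,[0,0,1]];print((p-CC)@F,R.from_matrix(down(CY).T@M).as_rotvec(),r.read_state()["ft_force"]@F)
```

```text
[-0.0368  0.0045  0.0694] [0.0011 0.0001 0.0012] [-0.778   0.7593  0.0663]
```

Emit:
{"method": "play_rows", "body": {"claw": [0.24,0.24,0.24,0.24,0.24], "delta_pos": [[0,0,0.05],[0,0,0.05],[0,0,0.05],[0,0,0.005],[0,0,0]], "delta_rot": [[0,0,0],[0,0,0],[0,0,0],[0,0,0],[0,0,0]]}}

```text
time: 22.65
ee_pos: [0.4487, 0.2583, 0.0388]
eef_rot: [0.645, 0.765, -0.0, -0.0]
ft_force: [0.1, 0.0, -1.5]
width: 0.0661
grip_force: 0.2
```

Emit:
{"method": "play_rows", "body": {"claw": [1,1,1,1,1], "delta_pos": [[0,-0.008,0],[0,-0.007,0],[0,0,0],[0,0,0],[0,0,0]], "delta_rot": [[0,0,0],[0,0,0],[0,0,0],[0,0,0],[0,0,0]], "squeeze": 35}}

```text
time: 23.15
ee_pos: [0.4457, 0.2579, 0.0394]
eef_rot: [0.645, 0.765, -0.0, -0.0]
ft_force: [-3.7, -1.0, 5.4]
width: 0.0557
grip_force: 34.8
```

Run:
```python
from h import *
p,M=cur();F=np.c_[cx,cy,[0,0,1]];print((p-CC)@F)
plan([(p+[0,0,.03],None,2),((p[0],p[1],.26),down(CY),5),(poc(-.0383,.18),WD,13)])
```

```text
[-0.03976395  0.00477016  0.03939735]
2 rows pos [0.0, -0.0001, -0.075] rot [0.0, 0.0, 0.0] step 15.0mm 0.00deg mid [0.446 0.258 0.069] end [0.4457 0.2579 0.0694] err [-0. -0.  0.]
5 rows pos [0.0, -0.0001, -0.1906] rot [-0.0, -0.0, -0.0001] step 38.1mm 0.02deg mid [0.446 0.258 0.184] end [0.4457 0.2579 0.26  ] err [ 0. -0. -0.]
13 rows pos [-0.1759, 0.0315, 0.0313] rot [-0.0106, -0.0019, 0.0088] step 36.3mm 2.50deg mid [0.515 0.017 0.224] end [ 0.5423 -0.1982  0.2027] err [-0.3 -0.1 -0.4]
```

Emit:
{"method": "play_rows", "body": {"claw": [1,1,1,1,1,1,1,1], "delta_pos": [[0,0,-0.075],[0,0,-0.075],[0,0,-0.19],[0,0,-0.19],[0,0,-0.19],[0,0,-0.19],[0,0,-0.19],[0,0,0]], "delta_rot": [[0,0,0],[0,0,0],[0,0,0],[0,0,0],[0,0,0],[0,0,0],[0,0,0],[0,0,0]]}}

```text
time: 23.95
ee_pos: [0.4477, 0.2596, 0.265]
eef_rot: [0.645, 0.765, 0.003, 0.002]
ft_force: [0.3, 0.7, -1.9]
width: 0.056
grip_force: 34.8
```

Emit:
{"method": "play_rows", "body": {"claw": [1,1,1,1,1,1,1], "delta_pos": [[-0.176,0.0315,0.031],[-0.176,0.0315,0.031],[-0.176,0.0315,0.031],[-0.176,0.0315,0.031],[-0.176,0.0315,0.031],[-0.176,0.0315,0.031],[-0.176,0.0315,0.031]], "delta_rot": [[-0.0106,-0.0019,0.0088],[-0.0106,-0.0019,0.0088],[-0.0106,-0.0019,0.0088],[-0.0106,-0.0019,0.0088],[-0.0106,-0.0019,0.0088],[-0.0106,-0.0019,0.0088],[-0.0106,-0.0019,0.0088]]}}

```text
time: 24.65
ee_pos: [0.515, 0.0147, 0.2236]
eef_rot: [0.711, 0.693, 0.075, 0.092]
ft_force: [1.2, 0.1, -2.1]
width: 0.0559
grip_force: 34.8
```

Emit:
{"method": "play_rows", "body": {"claw": [1,1,1,1,1,1,1,1], "delta_pos": [[-0.176,0.0315,0.031],[-0.176,0.0315,0.031],[-0.176,0.0315,0.031],[-0.176,0.0315,0.031],[-0.176,0.0315,0.031],[-0.176,0.0315,0.031],[0,0,0],[0,0,0]], "delta_rot": [[-0.0106,-0.0019,0.0088],[-0.0106,-0.0019,0.0088],[-0.0106,-0.0019,0.0088],[-0.0106,-0.0019,0.0088],[-0.0106,-0.0019,0.0088],[-0.0106,-0.0019,0.0088],[0,0,0],[0,0,0]]}}

```text
time: 25.45
ee_pos: [0.5412, -0.1989, 0.2024]
eef_rot: [0.755, 0.619, 0.138, 0.166]
ft_force: [0.2, 0.4, -0.8]
width: 0.0562
grip_force: 34.8
```

Run:
```python
from h import *
np.set_printoptions(precision=4,suppress=True)
p,M=cur();print((p-DO)@D, R.from_matrix(WD.T@M).as_rotvec(),r.read_state()["joint_positions"])
plan([(poc(-.0373,.100),WD,4)])
```

```text
[-0.0014 -0.0394  0.1799] [0.0004 0.0006 0.0046] [ 1.0087 -0.1012 -0.6516  1.9709 -0.1729  0.8257  0.2396]
4 rows pos [0.0025, 0.0018, 0.0998] rot [-0.0, -0.0001, -0.0004] step 20.0mm 0.07deg mid [ 0.567 -0.202  0.149] end [ 0.576  -0.2036  0.1306] err [-0. -0.  0.]
```

Emit:
{"method": "play_rows", "body": {"claw": [1,1,1,1,1,1], "delta_pos": [[0.0025,0.0018,0.1],[0.0025,0.0018,0.1],[0.0025,0.0018,0.1],[0.0025,0.0018,0.1],[0,0,0],[0,0,0]], "delta_rot": [[0,0,-0.0004],[0,0,-0.0004],[0,0,-0.0004],[0,0,-0.0004],[0,0,0],[0,0,0]]}}

```text
time: 26.05
ee_pos: [0.5769, -0.2021, 0.1312]
eef_rot: [0.752, 0.622, 0.138, 0.167]
ft_force: [-0.2, -0.2, -1.6]
width: 0.0562
grip_force: 34.8
```

Emit:
{"method": "play_rows", "body": {"claw": [1,1,1,1,1,1], "delta_pos": [[0,0,0.04],[0,0,0.03],[0,0,0.03],[0,0,0.03],[0,0,0.02],[0,0,0]], "delta_rot": [[0,0,0],[0,0,0],[0,0,0],[0,0,0],[0,0,0],[0,0,0]]}}

```text
time: 26.65
ee_pos: [0.5889, -0.2056, 0.1027]
eef_rot: [0.753, 0.622, 0.138, 0.166]
ft_force: [-0.3, 0.0, -2.1]
width: 0.0559
grip_force: 34.8
```

Run:
```python
from h import *
np.set_printoptions(precision=4,suppress=True)
p,M=cur();s=r.read_state();print((p-DO)@D, R.from_matrix(WD.T@M).as_rotvec(),s["ft_force"]@D,s["torque"]@D)
```

```text
[ 0.     -0.0368  0.0692] [ 0.0005  0.0013 -0.0012] [-1.1169 -0.0382 -1.7945] [-0.0021  0.6111 -0.0401]
```

Emit:
{"method": "play_rows", "body": {"claw": [1,1,1,1,1,1,1], "delta_pos": [[0,0,0.03],[0,0,0.03],[0,0,0.03],[0,0,0.03],[0,0,0.02],[0,0,0.02],[0,0,0]], "delta_rot": [[0,0,0],[0,0,0],[0,0,0],[0,0,0],[0,0,0],[0,0,0],[0,0,0]]}}

```text
time: 27.35
ee_pos: [0.6023, -0.2082, 0.0739]
eef_rot: [0.753, 0.622, 0.138, 0.167]
ft_force: [-0.0, -0.3, -2.5]
width: 0.0559
grip_force: 34.8
```

Emit:
{"method": "play_rows", "body": {"claw": [1,1,1], "delta_pos": [[0,0,0.01],[0,0,0.01],[0,0,0]], "delta_rot": [[0,0,0],[0,0,0],[0,0,0]]}}

```text
time: 27.65
ee_pos: [0.6038, -0.2087, 0.0711]
eef_rot: [0.753, 0.622, 0.138, 0.167]
ft_force: [-4.7, 1.1, 3.4]
width: 0.0559
grip_force: 34.8
```

Run:
```python
from h import *
np.set_printoptions(precision=4,suppress=True)
p,M=cur();s=r.read_state();print((p-DO)@D, R.from_matrix(WD.T@M).as_rotvec(),s["ft_force"]@D,s["torque"]@D)
```

```text
[ 0.0005 -0.037   0.0341] [ 0.      0.0003 -0.0015] [-2.94    0.2303  5.0735] [ 0.0955  1.1658 -0.0085]
```

Emit:
{"method": "play_rows", "body": {"claw": [1,1], "delta_pos": [[0,0,0.008],[0,0,0]], "delta_rot": [[0,0,0],[0,0,0]]}}

```text
time: 27.85
ee_pos: [0.603, -0.2086, 0.0696]
eef_rot: [0.753, 0.622, 0.136, 0.166]
ft_force: [-22.9, 6.5, 21.3]
width: 0.0556
grip_force: 35.0
```

Emit:
{"method": "play_rows", "body": {"claw": [1,0.15,0.15,0.15,0.15,0.15], "delta_pos": [[0,0,-0.009],[0,0,0],[0,0,0],[0,0,0],[0,0,0],[0,0,0]], "delta_rot": [[0,0,0],[0,0,0],[0,0,0],[0,0,0],[0,0,0],[0,0,0]]}}

```text
time: 28.45
ee_pos: [0.6041, -0.2087, 0.0711]
eef_rot: [0.753, 0.621, 0.138, 0.167]
ft_force: [0.2, -0.6, -0.2]
width: 0.0733
grip_force: 0.0
```

Emit:
{"method": "play_rows", "body": {"claw": [0.15,0.15,0.15,0.15,0.15,0.15,0.15], "delta_pos": [[0,0,-0.1],[0,0,-0.186],[0,0,-0.186],[0,0,-0.186],[0,0,-0.186],[0,0,-0.186],[0,0,0]], "delta_rot": [[0,0,0],[0,0,0],[0,0,0],[0,0,0],[0,0,0],[0,0,0],[0,0,0]]}}

```text
time: 29.15
ee_pos: [0.5192, -0.193, 0.2632]
eef_rot: [0.752, 0.621, 0.139, 0.171]
ft_force: [0.1, 0.4, -0.2]
width: 0.074
grip_force: 0.0
```

Run:
```python
from h import *
np.set_printoptions(precision=4,suppress=True)
p,M=cur();print((p-DO)@D)
w=r.camera("wrist");s=r.camera("side");t=r.camera("top")
a=cv2.resize(w["pixels"],(512,384));b=cv2.resize(s["pixels"][60:340,165:385],(288,366))
o=np.zeros((600,800,3),np.uint8);o[:384,:512]=a;o[:366,512:]=b
o[384:600,:512]=cv2.resize(t["pixels"][100:260,120:400],(378*512//378,216))
cv2.imwrite("pics/fin.png",o[:,:,::-1])
```

```text
[ 0.0037 -0.0378  0.2446]
```

View pics/fin.png

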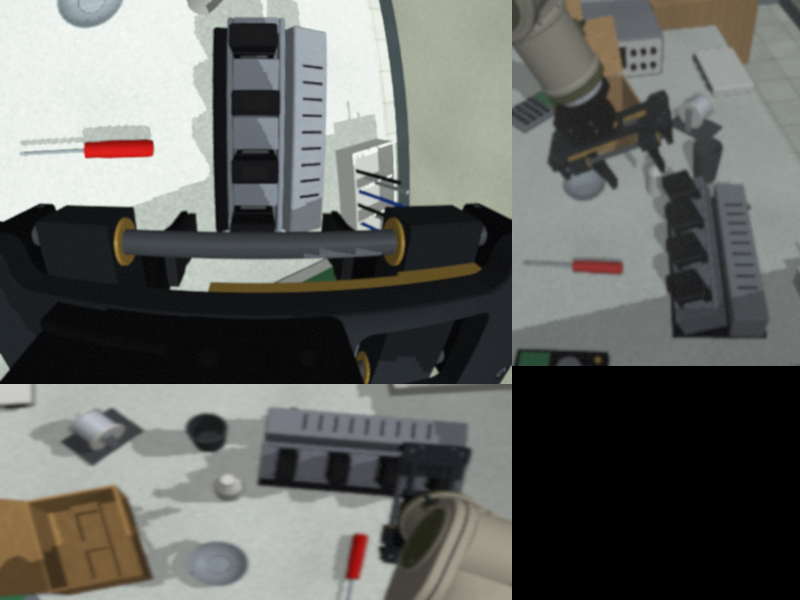

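The four packs stand evenly in a row (wrist view (254,38), (254,103), (254,168), (254,217)) and all lean at the same height. The carton is empty with its flap open, the gripper is clear, and the bystanders are where they were.

```bash
python3 -c "
from bench import r
print(r.close_job())"
```

```text
the job is handed in; nothing more can be done
None
```

The carton's flap is open, both spares are pushed home in pockets 2 and 3 and released, and the job was handed in at about 29 s with the charging packs and bystanders where they were in the last pictures; the verdict itself was not shown.

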